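Spin the filter wheel and stop it on its pointer

TASK

Check that the filter wheel on the desk runs freely and leave it set: flick it with a fingertip (its upright pin is there for that) so that it spins briskly, either way round, and keep off it while its black index line goes past the fixed pointer twice. Then brake it with a fingertip pressed on its flat rim so that it stops with the index line at the pointer; if it stops off the mark, a fingertip may drag it the rest. Take the finger away so that the wheel stands still there, and leave everything around it where it stands.

Things in the scene. Friction and masses are not known exactly. Their poses are not given: they have to be found in the camera images.
- stand: The filter wheel's fixed stand: a dark round foot, 176 mm across and 12 mm thick, with a tongue along its +x axis that carries the pointer. Fixed to the desk. Origin: centre of the foot's underside, on the wheel's axis; x points from the axis to the pointer, z up.
- wheel: The filter wheel: a flat aluminium disc lying level, 200 mm across, 12 mm thick, about 0.35 kg. Five flush round glass filters 50 mm from the axis; low hub, 28 mm across, 6 mm high, at the centre; the rim from 62 to 100 mm is flat and clear. Origin: on the axis, on the disc's underside, 30 mm above the desk; x points along the radius of pin and index line, z up.
- mark (a point): Outer end of the black index line (9 mm wide, painted on the wheel's flat top from 62 mm to 100 mm from the axis, in line with the pin), at the wheel's rim, 100 mm from the axis, on the top face, 42 mm above the desk. It turns with the wheel.
- pin (a point): Top of the wheel's only upright steel finger pin: 10 mm thick, standing 18 mm above the wheel's top, 50 mm from the axis, on the same radius as the index line; this point is 60 mm above the desk and turns with the wheel.
- pointer (a point): Tip of the fixed pointer, a narrow aluminium blade, just outside the rim, 102 mm from the axis, at the height of the wheel's top; its blade and post stand 102 to 135 mm from the axis, at most 18 mm wide and 48 mm high above the desk. Dead on, mark and pointer are 2 mm apart.
- hub (a point): Centre of the wheel's top face, 42 mm above the desk, on the vertical axis. The wheel turns here without limit both ways on a ball bearing: from 3 rad/s it coasts for about 18 s, losing some 0.17 rad/s each second. A fingertip pressed on the rim with a few newtons stops it at once; lift the finger straight up, for a sidelong drag leaves it creeping for a second.
- lens_small: Bystander, leave alone: tall black camera lens, 43 mm across, 68 mm high, standing beside the wheel. Origin: centre of its underside.
- lens_b: Bystander, leave alone: shorter black camera lens, 38 mm across, 50 mm high, standing beside the wheel. Origin: centre of its underside.
- weight_100: Bystander, leave alone: small brass weight with a knob, 26 mm across, 34 mm high, beside the wheel. Origin: centre of its underside.
- post_rod: Bystander, leave alone: bare steel rod, 13 mm thick, 76 mm long, lying beside the wheel. Origin: centre of its underside.
- mouse: Bystander, leave alone: black computer mouse, 108x60x34 mm. Origin: centre of its underside.
- multimeter: Bystander, leave alone: yellow hand multimeter, 158x78x50 mm, lying on its back. Origin: centre of its underside.
- tape_roll: Bystander, leave alone: roll of black tape, 58 mm across, 19 mm high. Origin: centre of its underside.
- cup_clear: Bystander, leave alone: translucent open cup, 69 mm across, 37 mm high. Origin: centre of its underside.
Things that resemble listed ones, but are neither listed nor needed, are in the scene too. Of the things that look like the stand, the larger one is meant.

How it is judged:
By the outcome, as a careful person would: the job done as asked, in the order asked, and still so for the second after the job is handed in, with the robot touching nothing.
It also fails if it takes over 51 s, if anything falls off the work surface, if the arm or the gripper's body presses on something with over 40 N, if the wrist force passes 120 N, or if a joint passes its speed limit or range.

ROBOT

A 6-joint arm with a two-finger parallel gripper is mounted at the origin on a cart in front of the work surface, level with it; the furniture and walls round the work are solid. World frame = base frame: x ahead of the robot, y to its left, z up, the work surface at z = 0. Lengths are in mm, angles in degrees, forces in N, time in s.
With the tool pointing down it reaches from about 300 to 850 mm from the base axis. Payload 5.4 kg.
Tool frame: the origin (TCP) lies midway between the tips of the shut fingers; the grasp point (between the pads) lies 19 mm behind it (ctrl.tcp_to_grasp is the distance from the TCP to the grasp point, in mm); z points along the fingers, y is the line along which they close (so a half turn about z gives the same grasp; the last joint's range is limited). The gripper opens to 85 mm and grips with 20 to 120 N. Pads are 22 mm wide; open, the fingers measure 114 mm over their backs; the gripper's body (76 mm by 85 mm) begins 54 mm behind the grasp point. The pads swing forward as they close: fully open they stand 13 mm farther back than shut.
Start: joints at [53.394, 9.076, 91.501, -0, 79.423, -12.038], TCP at [239.081, 522.921, 231.299] pointing down, gripper open.
Joint ranges: [-166.64, 166.64], [-54.1, 131.32], [10.49, 154.53], [-73.88, 253.88], [9.74, 151.15], [-171.62, 171.62]. Speed limits (degrees/s): [147.25, 147.25, 180, 180, 180, 180].

INTERFACE

Orientations are given as [roll, pitch, yaw] about the fixed x, y, z axes, in that order (R = Rz(yaw) Ry(pitch) Rx(roll)).
In Python, from cell import sensors, viewer, ctrl gives the robot as it stands. The module is installed in compiled form; this text tells all that it offers.
- The arm moves only by the tool arm_command, never from a script. Its arguments are lists of equal length, an entry for each row: "dp": the shift along the tool's x, y, z in m, a list of three; "yaw": the turn about the tool's z in degrees; "hand": the opening, from -1 (shut) to 1 (fully open). A call has 1 to 8 rows; each row shifts and turns the commanded pose from where the row before left it, along the tool's axes as they then stand; what a row does not reach is not made up. A row lasts 1/12 s, in which the tool goes at most 41.7 mm and 7.16 degrees, less where a joint would pass 70% of its speed; a pose out of reach is approached as far as the arm can. A call with a gripper value outside its range is refused whole. The fingers move at their own pace and stop on an object; "newtons" is the grip in N (left out, the last holds). Time passes only in rows, so rows that do not move let the fingers close. It gives the time, the measured TCP pose, the force, the opening and the grip force at its end, in the units of the state.
- sensors.read_state(): the state, without advancing time (a new reading comes with each control period).
- viewer.grab_frame(name): name is "scene" or "top" or "wrist"; returns (picture, depth): 400x640x3 uint8, red, green, blue; 400x640 float32, mm along the optical axis (not along the pixel's ray), 0 where there is no reading.
- viewer.calibration(name): a dict with "K" (3x3 intrinsics, pixels), "k1" (the pictures are not rectified: a ray, as slopes to the right and down, at radius r is drawn at 1 + k1 r^2 times it, then the intrinsics apply), "extrinsics" (4x4, takes a point from world to camera coordinates). Camera axes: x right, y down, z forward; pixel columns grow to the right and rows downward; lengths in mm; the calibration is good to about 2 mm. A picture is of the moment at which its call begins: read the wrist's pose just before it. calibration takes no time and is no camera call; for the wrist camera it gives the pose at the moment of the call.
- ctrl.hand_in(): hands the job in; it is judged then, once.
The state is a dict: "t": time; "joint_positions": joint angles; "dq": joint speeds; "tau": joint torques, N m; "tcp_pos": TCP position; "ee_rot": TCP orientation; "ft_force": force on the tool from outside, world axes, zero at the start; "moment": the same for the moment, N m; "opening": opening from 0.0 (shut) to 1.0 (fully open); "grasp_force": force on a finger pad.
Only numpy, scipy, OpenCV 4.12 (cv2) and the standard library are available. Lean on these libraries where they do the work, as an engineer would, in place of code of your own. Each camera call takes 0.05 s, during which the arm holds its last target. There are 200 camera calls.

## Working session

There is one attempt and no reset: what is moved stays moved. The work goes in short steps, Python scripts to look and compute and a tool call to move; the robot and the scene stay as the last step left them, time stands still between calls to the robot, and variables do not carry over. Pictures are saved under pics/ and viewed, at most 10 in all, crops included, and the job is handed in when it is done.

Besides the shell and the picture viewer there is one more tool, called as name(argument=value, ...) on one line, values as JSON. arm_command: Moves the arm, as the interface text tells. Its arguments: {"type":"object","properties":{"dp":{"type":"array"},"yaw":{"type":"array"},"hand":{"type":"array"},"newtons":{"type":"number"}},"required":["dp","yaw","hand"]}

```bash
mkdir -p pics
cat > h.py <<'E'
import numpy as np, cv2
from cell import sensors, viewer, ctrl
def grab(name):
    c=viewer.calibration(name); p,d=viewer.grab_frame(name); return p,d,c
def ray(c,u,v):
    K=c['K']; x=np.array([(u-K[0][2])/K[0][0],(v-K[1][2])/K[1][1]]); s=x.copy()
    for _ in range(10): s=x/(1+c['k1']*(s@s))
    return np.array([s[0],s[1],1.])
def at_z(c,u,v,z):
    E=np.array(c['extrinsics']); R,t=E[:3,:3],E[:3,3]; o=-R.T@t; r=R.T@ray(c,u,v)
    return o+r*(z-o[2])/r[2]
def at_d(c,u,v,d):
    E=np.array(c['extrinsics']); return E[:3,:3].T@(ray(c,u,v)*d-E[:3,3])
def proj(c,P):
    E=np.array(c['extrinsics']); q=E[:3,:3]@np.array(P,float)+E[:3,3]; s=q[:2]/q[2]; s=s*(1+c['k1']*(s@s)); K=c['K']
    return np.array([K[0][0]*s[0]+K[0][2],K[1][1]*s[1]+K[1][2]])
E
python3 - <<'E'
from h import *
p,d,c=grab('top'); cv2.imwrite('pics/top0.png',p[:,:,::-1]); np.save('top0.npy',d)
p,d,c2=grab('scene'); cv2.imwrite('pics/scene0.png',p[:,:,::-1])
print(c['extrinsics'],c['K'],c['k1']); s=sensors.read_state(); print(s['t'],s['tcp_pos'],s['ee_rot'],s['opening'])
E
```

```text
[[ 2.95050702e-01 -9.55457444e-01 -6.79387927e-03 -2.36809150e+02]
 [-9.28953251e-01 -2.85187685e-01 -2.36037799e-01  5.05675490e+02]
 [ 2.23586541e-01  7.59543145e-02 -9.71720125e-01  1.11203349e+03]
 [ 0.00000000e+00  0.00000000e+00  0.00000000e+00  1.00000000e+00]] [[390.56917843   0.         313.58912421]
 [  0.         390.56917843 197.28675697]
 [  0.           0.           1.        ]] -0.0025123529877191203
0.1 [238.74637812 522.50070103 230.41043436] [-1.79905211e+02 -2.15120468e-02  1.55432161e+02] 0.9956164935459582
```

View pics/top0.png

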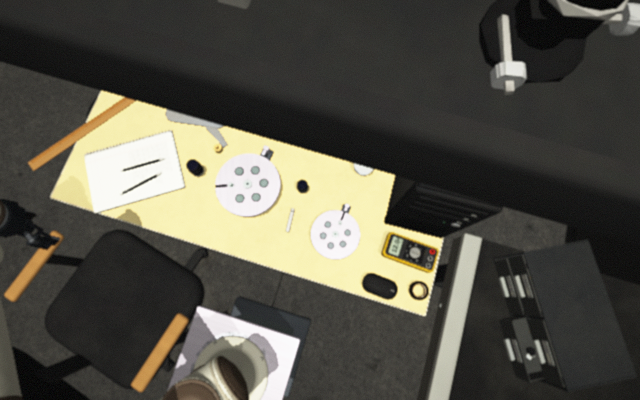

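View pics/scene0.png

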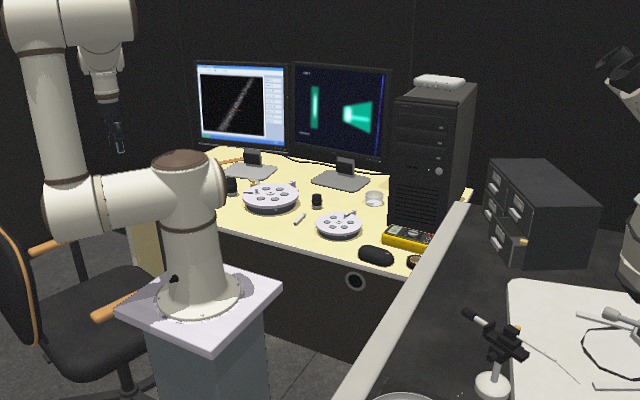

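The top view shows the larger wheel centred near (248,184), with its index line at left (~222,185) and the pointer near (266,154). The small decoy wheel is at (335,234).

Run:
```python
from h import *
c=viewer.calibration('top'); p=cv2.imread('pics/top0.png'); d=np.load('top0.npy')
cr=cv2.resize(p[130:240,180:320],None,fx=5.5,fy=5.5,interpolation=cv2.INTER_CUBIC); cv2.imwrite('pics/crop0.png',cr)
g=p.min(2); m=((g>150)&(abs(p[:,:,0].astype(int)-p[:,:,2])<40)).astype(np.uint8); m[:, :205]=0;m[:,290:]=0;m[:140]=0;m[225:]=0
cs,_=cv2.findContours(m,0,2); k=max(cs,key=cv2.contourArea).reshape(-1,2)
P=np.array([at_z(c,u,v,42)[:2] for u,v in k])
# circle fit r=100 robust
from scipy.optimize import least_squares
f=least_squares(lambda q:np.hypot(*(P-q[:2]).T)-q[2],[*P.mean(0),100],loss='soft_l1'); print(f.x, len(k))
for n,u,v in [('line',216,185),('line in',229,185),('ptr',264,158),('hub',248,184)]:
    print(n,at_z(c,u,v,42), at_d(c,u,v,d[v,u]))
```

```text
[538.48683407 130.98611743 100.2050444 ] 111
line [506.10747168 222.33755926  42.        ] [505.48974296 221.22097427  45.320423  ]
line in [517.85486904 184.03594079  42.        ] [514.77538375 179.27769299  57.69577737]
ptr [632.31308796 109.36531519  42.        ] [632.17045686 109.25003429  42.48319726]
hub [538.02306587 129.15882607  42.        ] [537.00765731 127.94352466  46.75289954]
```

View pics/crop0.png

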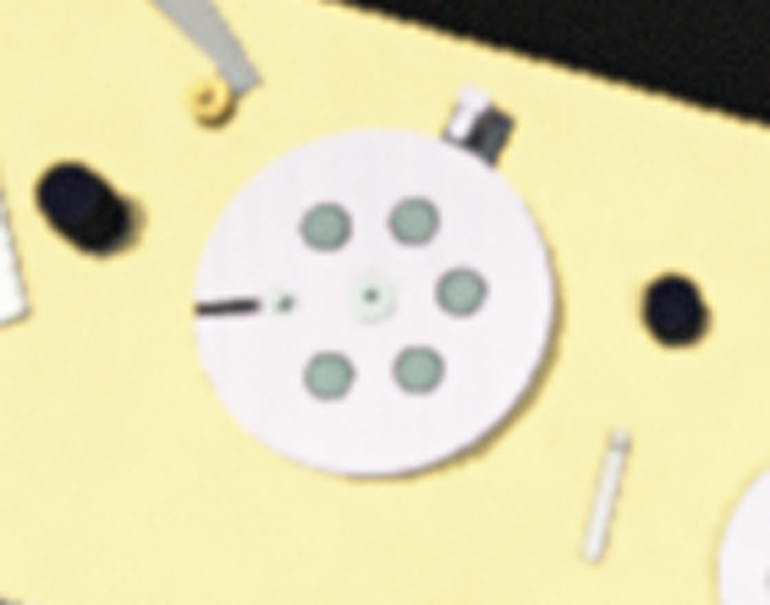

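arm_command(dp=[[-0.033,-0.022,0],[-0.031,-0.026,0],[-0.028,-0.029,0],[-0.024,-0.032,0],[-0.021,-0.034,0],[-0.021,-0.034,0],[-0.021,-0.034,0],[-0.021,-0.034,0]], yaw=[-6.15,-6.15,-6.15,-6.15,0,0,0,0], hand=[-1,-1,-1,-1,-1,-1,-1,-1], newtons=30)

```text
t: 0.77
tcp_pos: [406.2, 249.0, 231.0]
ee_rot: [-180.0, -0.0, 179.9]
ft_force: [0.7, 0.4, -0.3]
opening: -0.0
grasp_force: 0.0
```

Run:
```python
from h import *
s=sensors.read_state(); print(s['t'],s['tcp_pos'],s['ee_rot'])
p,d,c=grab('wrist'); cv2.imwrite('pics/w1.png',p[:,:,::-1]); E=np.array(c['extrinsics']); print(-E[:3,:3].T@E[:3,3],E[2,:3],proj(c,[538.5,131,42]),proj(c,[522,178,60]))
```

```text
0.7667 [406.23830558 248.98621969 231.04303828] [-1.79996820e+02 -1.61981883e-02  1.79873198e+02]
[330.47789513 250.37759687 373.62665788] [ 2.95652877e-01 -6.80646308e-06 -9.55295439e-01] [217.01513221 295.13438967] [256.44073982 290.82079255]
```

View pics/w1.png

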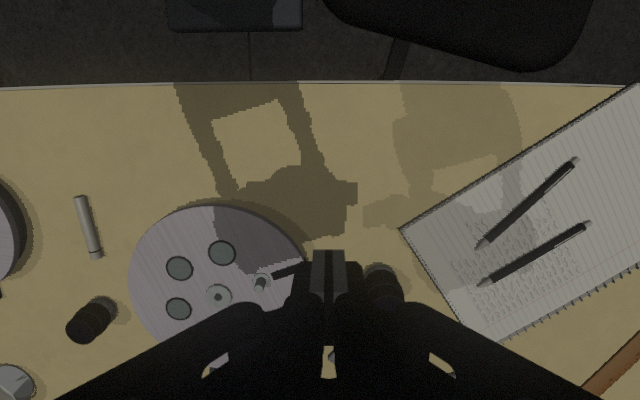

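The wrist view shows the wheel's hub at (217,297), matching the predicted (217,295). The pin is near (261,280), its line runs to (303,263), and the fingers hide the pointer. I'll shift so the pointer comes into view.

arm_command(dp=[[-0.025,0.025,-0.015],[-0.025,0.025,-0.015],[-0.025,0.025,-0.015],[0,0,0],[0,0,0]], yaw=[0,0,0,0,0], hand=[-1,-1,-1,-1,-1])

```text
t: 1.23
tcp_pos: [481.9, 326.6, 276.0]
ee_rot: [-180.0, -0.0, 179.9]
ft_force: [-0.5, -0.2, -0.5]
opening: 0.001
grasp_force: 0.0
```

Run:
```python
from h import *
s=sensors.read_state(); print(s['t'],s['tcp_pos'],s['ee_rot'])
p,d,c=grab('wrist'); cv2.imwrite('pics/w2.png',p[:,:,::-1]); np.save('w2.npy',d);import pickle; pickle.dump(c,open('w2.pkl','wb')); print(proj(c,[538.5,131,42]),proj(c,[522,178,60]),proj(c,[632,109,42]))
```

```text
1.2333 [481.8663371  326.58391806 275.9576342 ] [-1.79992111e+02 -2.08564490e-02  1.79906127e+02]
[154.54260326 214.54451731] [187.53201005 205.52204032] [148.63444966 286.97806763]
```

View pics/w2.png

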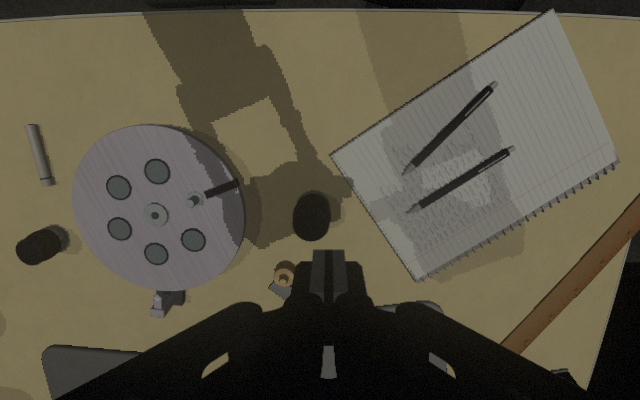

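All in view: hub (155,214), pin top near (191,200), index line (205,194) to (239,182), pointer blade from the rim at about (163,291) outward to (155,311).

Run:
```python
from h import *
import pickle
c=pickle.load(open('w2.pkl','rb'));p=cv2.imread('pics/w2.png');d=np.load('w2.npy')
for n,u,v,z in [('hub',155,214.5,48),('out',239,182,42),('in',205,194,42),('pin',191,200,60),('ptip',163,291,42),('pout',155,311,48)]:
    P=at_z(c,u,v,z); r=P[:2]-[538.5,131]; print(n,P.round(1),np.hypot(*r).round(1),np.degrees(np.arctan2(r[1],r[0])).round(1), at_d(c,u,v,d[int(v),int(u)]).round(1))
cv2.imwrite('pics/w2c.png',np.hstack([cv2.resize(p[270:330,130:200],None,fx=5.5,fy=5.5,interpolation=2),cv2.resize(p[170:230,180:250],None,fx=5.5,fy=5.5,interpolation=2)]))
```

```text
hub [536.3 134.7  48. ] 4.3 120.5 [536.8 134.   46.7]
out [501.  230.7  42. ] 106.5 110.6 [511.8 219.5  -1.1]
in [514.5 191.7  42. ] 65.3 111.6 [514.6 191.6  41.6]
pin [515.9 182.5  60. ] 56.2 113.7 [516.2 182.   58.7]
ptip [637.4 126.2  42. ] 99.0 -2.8 [655.5 110.3  12.4]
pout [662.  114.9  48. ] 124.5 -7.4 [662.3 114.6  47.5]
```

View pics/w2c.png

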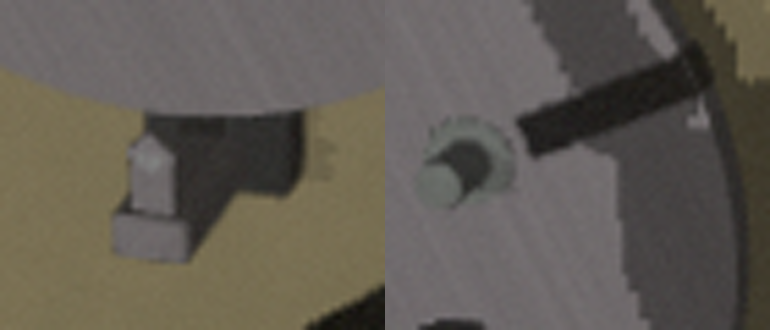

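Run:
```python
from h import *
import pickle
from scipy.optimize import least_squares
c=pickle.load(open('w2.pkl','rb'));p=cv2.imread('pics/w2.png');d=np.load('w2.npy')
# wheel-top points from depth
vv,uu=np.mgrid[110:300:1,60:260:1]; Q=np.array([at_d(c,u,v,d[v,u]) for u,v in zip(uu.ravel(),vv.ravel())])
m=(abs(Q[:,2]-42)<4).reshape(uu.shape).astype(np.uint8)
cs,_=cv2.findContours(m,0,1);k=max(cs,key=cv2.contourArea).reshape(-1,2)
P=np.array([at_z(c,u+60,v+110,42)[:2] for u,v in k])
f=least_squares(lambda q:np.hypot(*(P-q[:2]).T)-q[2],[538,131,100],loss='soft_l1');C=f.x[:2];print(f.x,np.median(Q[m.ravel()>0,2]))
for n,u,v,z in [('hub',155,214.5,48),('out',236.7,180.9,42),('in',206,195,42),('pin',190,203.6,60),('ptip',157,294.5,42)]:
    P=at_z(c,u,v,z); r=P[:2]-C; print(n,P.round(1),np.hypot(*r).round(1),np.degrees(np.arctan2(r[1],r[0])).round(1))
```

```text
[537.20638224 134.03186661  99.28414922] 41.8460892652728
hub [536.3 134.7  48. ] 1.1 143.7
out [499.7 228.2  42. ] 101.4 111.7
in [515.6 192.7  42. ] 62.5 110.2
pin [519.9 180.9  60. ] 50.0 110.3
ptip [642.4 117.8  42. ] 106.4 -8.8
```

arm_command(dp=[[-0.01,-0.02,0.026],[-0.01,-0.02,0.026],[-0.01,-0.02,0.026],[-0.01,-0.02,0.026],[-0.01,-0.02,0.026],[-0.011,-0.02,0.026],[-0.012,-0.021,0.025],[0,0,0]], yaw=[0,0,0,0,0,0,0,0], hand=[-1,-1,-1,-1,-1,-1,-1,-1])

```text
t: 1.95
tcp_pos: [550.0, 180.1, 89.3]
ee_rot: [-179.8, -0.6, 179.6]
ft_force: [-1.0, -0.6, -0.2]
opening: -0.002
grasp_force: 0.0
```

arm_command(dp=[[-0.005,0.004,0.012],[0,0,0.015],[0,0,0.012],[0,0,0],[0,0,0]], yaw=[0,0,0,0,0], hand=[-1,-1,-1,-1,-1])

```text
t: 2.37
tcp_pos: [557.4, 188.6, 55.9]
ee_rot: [-180.0, -0.1, 179.9]
ft_force: [-0.5, -0.1, 0.0]
opening: -0.002
grasp_force: 0.0
```

arm_command(dp=[[0,-0.003,0.006],[0.007,-0.002,0],[0.013,-0.004,0],[0.014,-0.004,0],[0.004,-0.001,-0.01],[0,0,-0.025],[0,0,-0.03],[0,0,-0.03]], yaw=[0,0,0,0,0,0,0,0], hand=[-1,-1,-1,-1,-1,-1,-1,-1])

```text
t: 3.03
tcp_pos: [519.5, 174.3, 146.3]
ee_rot: [-180.0, -0.1, 179.9]
ft_force: [0.3, 0.1, 0.4]
opening: 0.0
grasp_force: 0.0
```

```bash
cat > spin.py <<'E'
from h import *
C=np.array([538.2,132.])
def ang(p,c,z=42,pr=False):
    # darkest direction on the rim ring, 65..97mm; black line
    g=p.mean(2).astype(np.float32); a=np.arange(0,360,1.0)
    v=[]
    for t in np.radians(a):
        q=np.array([proj(c,[C[0]+r*np.cos(t),C[1]+r*np.sin(t),z]) for r in (68,76,84,92)]).astype(np.float32)
        v.append(np.median(cv2.remap(g,q[:,0].copy(),q[:,1].copy(),1)))
    v=np.array(v); i=v.argmin(); j=np.arange(i-5,i+6); w=np.clip(np.median(v)-v[j%360],0,None)
    return (w*j).sum()/w.sum()%360, v.min(), np.median(v)
E
python3 - <<'E'
from spin import *
c0=viewer.calibration('top'); p0=cv2.imread('pics/top0.png')[:,:,::-1]; print('ref',ang(p0,c0))
for i in range(8):
    t=sensors.read_state()['t']; p,d,c=grab('top'); print(round(t,3),np.round(ang(p,c),1))
cv2.imwrite('pics/t2.png',p[:,:,::-1]); s=sensors.read_state();print(s['tcp_pos'],s['t'])
E
```

```text
ref (np.float64(111.04165678735626), np.float32(93.20573), np.float32(243.29395))
3.033 [ 84.9  18.3 227.6]
3.083 [ 79.9  18.  233.6]
3.133 [ 80.8  18.4 232.9]
3.183 [ 80.   18.7 226.4]
3.233 [ 82.9  16.9 226.5]
3.283 [ 84.8  18.5 228.4]
3.333 [ 83.9  15.8 226.3]
3.383 [ 78.   18.  226.4]
[519.48680745 174.38831684 143.68277899] 3.4333
```

arm_command(dp=[[0,0.02,0.01],[0,0.018,0.01],[0,0,0]], yaw=[0,0,0], hand=[-1,-1,-1])

```text
t: 3.68
tcp_pos: [518.4, 214.3, 122.0]
ee_rot: [180.0, -0.3, 180.0]
ft_force: [-0.5, 0.0, -0.6]
opening: -0.001
grasp_force: 0.0
```

Run:
```python
from spin import *
for i in range(5):
    t=sensors.read_state()['t']; p,d,c=grab('top'); q,d2,c2=grab('wrist'); print(round(t,3),np.round(ang(p,c),1),np.round(ang(q,c2),1))
s=sensors.read_state();print(s['tcp_pos'],s['t'])
cv2.imwrite('pics/t3.png',np.vstack([p[100:260,120:380],cv2.resize(q,(260,162))])[:,:,::-1])
```

```text
3.683 [ 83.9  67.4 241.6] [ 20.   11.4 102.7]
3.783 [ 82.   55.6 240.6] [42.  11.7 89. ]
3.883 [ 55.2  48.3 240.1] [23.  13.1 91.3]
3.983 [ 80.1  34.4 239.5] [ 26.   13.8 102.5]
4.083 [103.   48.6 239. ] [32.  12.9 97.5]
[521.08722888 212.18261607 125.6359139 ] 4.1833
```

View pics/t3.png

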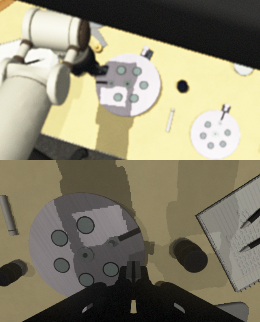

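The stacked picture shows the finger parked over the +y rim. The wheel is turning counter-clockwise at about 240°/s, and the line is at roughly 103° in the last frame. I'll lower the finger to just above the rim and let the wheel make more than its two passes.

arm_command(dp=[[0,0,0.02],[0,0,0.02],[0,0,0.02],[0,0,0.012],[0,0,0],[0,0,0],[0,0,0],[0,0,0]], yaw=[0,0,0,0,0,0,0,0], hand=[-1,-1,-1,-1,-1,-1,-1,-1])

```text
t: 4.85
tcp_pos: [522.1, 212.7, 54.9]
ee_rot: [180.0, 0.2, 179.9]
ft_force: [-1.0, 0.3, -0.6]
opening: -0.002
grasp_force: 0.0
```

Run:
```python
from spin import *
for i in range(50):
    t=sensors.read_state()['t']; p,d,c=grab('top'); 
    if i%2==0: a=ang(p,c); print(round(t,2),round(a[0]),round(float(a[1])),end=' | ')
s=sensors.read_state();print(s['tcp_pos'],s['t'],s['ft_force'])
```

```text
4.85 98 21 | 4.95 98 19 | 5.05 98 21 | 5.15 98 21 | 5.25 99 21 | 5.35 99 21 | 5.45 92 22 | 5.55 99 23 | 5.65 99 21 | 5.75 95 22 | 5.85 99 21 | 5.95 98 20 | 6.05 99 21 | 6.15 99 21 | 6.25 98 21 | 6.35 99 21 | 6.45 97 23 | 6.55 99 21 | 6.65 98 22 | 6.75 99 22 | 6.85 98 20 | 6.95 99 21 | 7.05 99 20 | 7.15 98 22 | 7.25 99 23 | [520.81481458 212.54417008  53.30730303] 7.35 [-0.85589534 -0.08416832  0.04650001]
```

```bash
sed -i 's/v=np.array(v); i=/v=np.array(v); v[70:130]=255; i=/' spin.py
cat > fit.py <<'E'
from spin import *
import sys
n=int(sys.argv[1]); T=[];A=[];M=[]
for i in range(n):
    t=sensors.read_state()['t']; p,d,c=grab('top'); a=ang(p,c); T.append(t);A.append(a[0]);M.append(a[1])
T=np.array(T);A=np.array(A);M=np.array(M)
print([(round(t-T[0],2),round(a),round(float(m))) for t,a,m in zip(T,A,M)])
np.savez('fit.npz',T=T,A=A,M=M)
# grid search for w, with decel 0.17 rad/s2
t=T-T[0]; dec=9.7; best=None
for w in np.arange(20,300,.5):
    e=np.exp(1j*np.radians(A-w*t+.5*dec*t*t))[M<150]
    # robust: best phase by majority
    ph=np.degrees(np.angle(e)); 
    for x in ph:
        r=abs((ph-x+180)%360-180); s=np.minimum(r,12).sum()
        if best is None or s<best[0]: best=(s,w,x%360)
s=sensors.read_state(); tn=s['t']-T[0]
w=best[1]; an=(best[2]+w*tn-.5*dec*tn*tn); wn=w-dec*tn
print('fit',best,'resid/pt',best[0]/max(1,(M<150).sum()),'now t',s['t'],'ang',an%360,'w',wn,s['tcp_pos'])
for k in range(3):
    g=(351-an)%360+360*k; disc=wn**2-2*dec*g
    if disc>0: print('pass in',(wn-disc**.5)/dec,'rows',(wn-disc**.5)/dec*12)
E
python3 fit.py 16
```

```text
[(np.float64(0.0), 61, 151), (np.float64(0.05), 66, 151), (np.float64(0.1), 137, 96), (np.float64(0.15), 148, 78), (np.float64(0.2), 158, 56), (np.float64(0.25), 168, 45), (np.float64(0.3), 178, 44), (np.float64(0.35), 189, 45), (np.float64(0.4), 199, 41), (np.float64(0.45), 209, 80), (np.float64(0.5), 220, 82), (np.float64(0.55), 230, 89), (np.float64(0.6), 240, 89), (np.float64(0.65), 251, 94), (np.float64(0.7), 261, 95), (np.float64(0.75), 271, 94)]
fit (np.float64(3.2593226621738154), np.float64(211.0), np.float64(115.67960618586638)) resid/pt 0.23280876158384395 now t 8.15 ang 281.37560618586656 w 203.23999999999998 [520.8257125  212.53407325  53.3023961 ]
pass in 0.3454195530012387 rows 4.145034636014865
pass in 2.2328511705952105 rows 26.794214047142525
pass in 4.333270987205429 rows 51.99925184646515
```

The wheel is at 203°/s and has already passed the pointer more than twice. I'll let it slow further with the finger clear, about 4–5 mm above the rim.

arm_command(dp=[[0,0,0.003],[0,0,0.003],[0,0,0],[0,0,0],[0,0,0],[0,0,0],[0,0,0],[0,0,0]], yaw=[0,0,0,0,0,0,0,0], hand=[-1,-1,-1,-1,-1,-1,-1,-1])

```text
t: 8.82
tcp_pos: [520.9, 212.5, 47.4]
ee_rot: [180.0, 0.0, 179.9]
ft_force: [-0.2, -0.2, -1.4]
opening: 0.003
grasp_force: 0.0
```

arm_command(dp=[[0,0,0],[0,0,0],[0,0,0],[0,0,0],[0,0,0],[0,0,0],[0,0,0],[0,0,0]], yaw=[0,0,0,0,0,0,0,0], hand=[-1,-1,-1,-1,-1,-1,-1,-1])

```text
t: 9.48
tcp_pos: [520.8, 212.5, 47.3]
ee_rot: [180.0, -0.0, 179.9]
ft_force: [0.4, 0.1, -0.5]
opening: 0.003
grasp_force: 0.0
```

arm_command(dp=[[0,0,0],[0,0,0],[0,0,0],[0,0,0],[0,0,0],[0,0,0],[0,0,0],[0,0,0]], yaw=[0,0,0,0,0,0,0,0], hand=[-1,-1,-1,-1,-1,-1,-1,-1])

```text
t: 10.15
tcp_pos: [520.9, 212.5, 47.3]
ee_rot: [-180.0, 0.0, 179.9]
ft_force: [1.1, -0.7, 0.2]
opening: 0.0
grasp_force: 0.0
```

arm_command(dp=[[0,0,0],[0,0,0],[0,0,0],[0,0,0],[0,0,0],[0,0,0],[0,0,0],[0,0,0]], yaw=[0,0,0,0,0,0,0,0], hand=[-1,-1,-1,-1,-1,-1,-1,-1])

```text
t: 10.82
tcp_pos: [520.9, 212.5, 47.3]
ee_rot: [-180.0, 0.0, 179.9]
ft_force: [0.8, -0.6, -0.5]
opening: -0.002
grasp_force: 0.0
```

arm_command(dp=[[0,0,0],[0,0,0],[0,0,0],[0,0,0],[0,0,0],[0,0,0],[0,0,0],[0,0,0]], yaw=[0,0,0,0,0,0,0,0], hand=[-1,-1,-1,-1,-1,-1,-1,-1])

```text
t: 11.48
tcp_pos: [520.8, 212.5, 47.3]
ee_rot: [-180.0, -0.0, 179.9]
ft_force: [0.1, -0.1, -0.9]
opening: -0.002
grasp_force: 0.0
```

arm_command(dp=[[0,0,0],[0,0,0],[0,0,0],[0,0,0],[0,0,0],[0,0,0],[0,0,0],[0,0,0]], yaw=[0,0,0,0,0,0,0,0], hand=[-1,-1,-1,-1,-1,-1,-1,-1])

```text
t: 12.15
tcp_pos: [520.8, 212.5, 47.3]
ee_rot: [180.0, -0.0, 179.9]
ft_force: [-0.2, 0.3, -0.4]
opening: 0.001
grasp_force: 0.0
```

arm_command(dp=[[0,0,0],[0,0,0],[0,0,0],[0,0,0],[0,0,0],[0,0,0],[0,0,0],[0,0,0]], yaw=[0,0,0,0,0,0,0,0], hand=[-1,-1,-1,-1,-1,-1,-1,-1])

```text
t: 12.82
tcp_pos: [520.8, 212.5, 47.3]
ee_rot: [-180.0, -0.0, 179.9]
ft_force: [0.1, -0.4, 0.7]
opening: 0.003
grasp_force: 0.0
```

arm_command(dp=[[0,0,0],[0,0,0],[0,0,0],[0,0,0],[0,0,0],[0,0,0],[0,0,0],[0,0,0]], yaw=[0,0,0,0,0,0,0,0], hand=[-1,-1,-1,-1,-1,-1,-1,-1])

```text
t: 13.48
tcp_pos: [520.8, 212.5, 47.3]
ee_rot: [-180.0, 0.0, 179.9]
ft_force: [0.4, -0.1, -0.7]
opening: -0.003
grasp_force: 0.0
```

arm_command(dp=[[0,0,0],[0,0,0],[0,0,0],[0,0,0],[0,0,0],[0,0,0],[0,0,0],[0,0,0]], yaw=[0,0,0,0,0,0,0,0], hand=[-1,-1,-1,-1,-1,-1,-1,-1])

```text
t: 14.15
tcp_pos: [520.8, 212.5, 47.3]
ee_rot: [-180.0, 0.0, 179.9]
ft_force: [1.0, -0.3, -0.2]
opening: -0.004
grasp_force: 0.0
```

```bash
python3 fit.py 16
```

```text
[(np.float64(0.0), 284, 91), (np.float64(0.05), 291, 97), (np.float64(0.1), 299, 100), (np.float64(0.15), 307, 98), (np.float64(0.2), 315, 104), (np.float64(0.25), 323, 99), (np.float64(0.3), 330, 90), (np.float64(0.35), 338, 97), (np.float64(0.4), 346, 91), (np.float64(0.45), 353, 82), (np.float64(0.5), 1, 81), (np.float64(0.55), 9, 81), (np.float64(0.6), 16, 85), (np.float64(0.65), 24, 79), (np.float64(0.7), 32, 81), (np.float64(0.75), 39, 71)]
fit (np.float64(1.4652849903038998), np.float64(158.0), np.float64(283.39905500874124)) resid/pt 0.09158031189399374 now t 14.95 ang 46.69505500874112 w 150.24 [520.822605   212.51239551  47.28049644]
pass in 2.17869004999232 rows 26.14428059990784
pass in 5.343291862696866 rows 64.11950235236239
pass in 10.13126431335591 rows 121.57517176027092
```

arm_command(dp=[[0,0,0],[0,0,0],[0,0,0],[0,0,0],[0,0,0],[0,0,0],[0,0,0],[0,0,0]], yaw=[0,0,0,0,0,0,0,0], hand=[-1,-1,-1,-1,-1,-1,-1,-1])

```text
t: 15.62
tcp_pos: [520.8, 212.5, 47.3]
ee_rot: [-180.0, -0.0, 179.9]
ft_force: [-0.3, 0.4, 0.1]
opening: 0.004
grasp_force: 0.0
```

arm_command(dp=[[0,0,0],[0,0,0],[0,0,0],[0,0,0],[0,0,0],[0,0,0],[0,0,0],[0,0,0]], yaw=[0,0,0,0,0,0,0,0], hand=[-1,-1,-1,-1,-1,-1,-1,-1])

```text
t: 16.28
tcp_pos: [520.8, 212.5, 47.3]
ee_rot: [180.0, -0.0, 179.9]
ft_force: [0.6, -0.5, 0.0]
opening: -0.003
grasp_force: 0.0
```

arm_command(dp=[[0,0,0],[0,0,0],[0,0,0],[0,0,0],[0,0,0],[0,0,0],[0,0,0],[0,0,0]], yaw=[0,0,0,0,0,0,0,0], hand=[-1,-1,-1,-1,-1,-1,-1,-1])

```text
t: 16.95
tcp_pos: [520.8, 212.5, 47.3]
ee_rot: [-180.0, -0.0, 179.9]
ft_force: [0.6, 0.2, 0.5]
opening: -0.002
grasp_force: 0.0
```

arm_command(dp=[[0,0,0.0035],[0,0,0.0035],[0,0,0.0005],[0,0,0]], yaw=[0,0,0,0], hand=[-1,-1,-1,-1])

```text
t: 17.28
tcp_pos: [523.2, 213.0, 42.0]
ee_rot: [179.9, 0.3, 179.9]
ft_force: [-0.3, -0.3, 11.6]
opening: 0.001
grasp_force: 5.3
```

```bash
python3 fit.py 3; python3 -c "
from h import *
s=sensors.read_state();print(s['ft_force'],s['tcp_pos'])"
```

```text
[(np.float64(0.0), 349, 85), (np.float64(0.05), 349, 85), (np.float64(0.1), 349, 85)]
fit (np.float64(1.9732677160575065), np.float64(20.0), np.float64(348.27441312583863)) resid/pt 0.6577559053525022 now t 17.4333 ang 351.1652881258386 w 18.545000000000012 [523.18139489 212.97103344  41.9974275 ]
[-0.04257092  0.08343565  9.29143007] [523.18139489 212.97103344  41.9974275 ]
```

Run:
```python
from h import *
p,d,c=grab('top'); q,_,cw=grab('wrist')
print(proj(cw,[640,117,42]))
cv2.imwrite('pics/t4.png',np.hstack([cv2.resize(p[140:190,235:285],(400,400),interpolation=2),cv2.resize(q,(400,250))[[*range(250)]+[249]*150]])[:,:,::-1])
```

```text
[157.66631498 450.67069573]
```

View pics/t4.png

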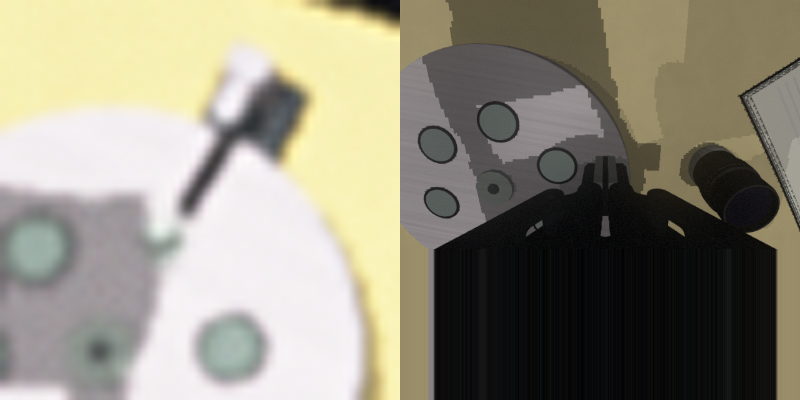

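The left half shows the index line ending at about (236,130), with the pointer tip slightly left of it at about (223,128). The line is short by roughly 2.4°, so I'll drag it about 3.5 mm counter-clockwise.

arm_command(dp=[[0.0018,-0.0003,0],[0.0017,-0.0003,0],[0,0,0],[0,0,0]], yaw=[-1.2,-1.2,0,0], hand=[-1,-1,-1,-1])

```text
t: 17.87
tcp_pos: [519.6, 212.2, 42.0]
ee_rot: [180.0, 0.3, -177.7]
ft_force: [-1.2, 0.1, 10.5]
opening: -0.001
grasp_force: 5.1
```

Run:
```python
from spin import *
p,d,c=grab('top'); print(ang(p,c)); s=sensors.read_state();print(s['t'],s['ft_force'],s['tcp_pos'])
cv2.imwrite('pics/t5.png',p[:,:,::-1])
```

```text
(np.float64(351.7913201138095), np.float32(96.555984), np.float32(242.04282))
17.9167 [0.37337749 0.13813993 9.73008756] [519.7010893  212.25827678  41.99502726]
```

arm_command(dp=[[0,0,-0.004],[0,0,-0.01],[0,0,-0.03],[0,0,-0.035],[0,0,-0.035],[0.01,0.03,-0.02],[0.01,0.035,-0.02],[0.01,0.035,-0.02]], yaw=[0,0,0,0,0,0,0,0], hand=[-1,-1,-1,-1,-1,-1,-1,-1])

```text
t: 18.58
tcp_pos: [482.9, 311.3, 215.5]
ee_rot: [180.0, 0.0, -177.8]
ft_force: [-0.0, 0.4, 0.1]
opening: 0.003
grasp_force: 0.0
```

arm_command(dp=[[0.004,0.015,-0.03],[0.004,0,-0.03],[0,0,0],[0,0,0],[0,0,0],[0,0,0]], yaw=[0,0,0,0,0,0], hand=[-1,-1,-1,-1,-1,-1])

```text
t: 19.08
tcp_pos: [474.2, 324.6, 272.1]
ee_rot: [-179.9, -0.2, -177.8]
ft_force: [-0.8, -0.5, -0.3]
opening: -0.001
grasp_force: 0.0
```

Run:
```python
from spin import *
p,d,c=grab('top'); print(ang(p,c)); s=sensors.read_state();print(s['t'],s['tcp_pos'])
q,_,cw=grab('wrist'); P=proj(cw,[640,117,42]); print(P)
u,v=map(int,P); q=q[max(v-45,0):v+30,max(u-45,0):u+45]
cv2.imwrite('pics/w5.png',cv2.resize(q,None,fx=7,fy=7,interpolation=2)[:,:,::-1])
p,d,c=grab('top'); print(ang(p,c))
```

```text
(np.float64(6.11047432077058), np.float32(85.77767), np.float32(243.58675))
19.1333 [474.17544663 324.60431319 272.00907165]
[150.98823768 294.40028351]
(np.float64(6.992452952645106), np.float32(87.7181), np.float32(243.42578))
```

View pics/w5.png

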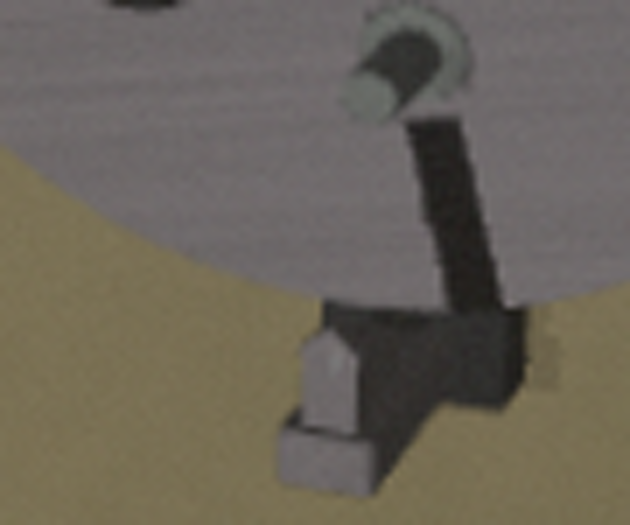

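The crop shows the line end at (475,305) past the pointer tip at (328,335). Lifting left the wheel creeping counter-clockwise, because the arm springs back along x when unloaded. I'll brake again on the near rim, where that spring-back is radial, and drag the line back with a light press.

arm_command(dp=[[0.001,-0.024,0.021],[0.001,-0.024,0.021],[0.001,-0.024,0.021],[0.001,-0.024,0.021],[0.001,-0.024,0.021],[0.001,-0.024,0.021],[0.001,-0.024,0.021],[0.002,-0.024,0.021]], yaw=[0,0,0,0,0,0,0,0], hand=[-1,-1,-1,-1,-1,-1,-1,-1])

```text
t: 19.9
tcp_pos: [472.9, 131.8, 104.4]
ee_rot: [-180.0, -0.0, -177.8]
ft_force: [1.3, -0.3, 0.8]
opening: -0.001
grasp_force: 0.0
```

arm_command(dp=[[0.002,-0.023,0.021],[0.002,-0.022,0.021],[0,0,0],[0,0,0],[0,0,0]], yaw=[0,0,0,0,0], hand=[-1,-1,-1,-1,-1])

```text
t: 20.32
tcp_pos: [471.6, 88.3, 64.2]
ee_rot: [180.0, 0.0, -177.8]
ft_force: [0.1, 0.5, -0.3]
opening: -0.003
grasp_force: 0.0
```

Run:
```python
from spin import *
for i in range(3):
    p,d,c=grab('top'); print(ang(p,c)); 
s=sensors.read_state();print(s['t'],s['tcp_pos'],s['ee_rot'])
cv2.imwrite('pics/t6.png',cv2.resize(p[110:230,170:330],None,fx=4,fy=4,interpolation=2)[:,:,::-1])
```

```text
(np.float64(224.97859233132306), np.float32(24.062988), np.float32(229.87988))
(np.float64(224.9742320875061), np.float32(24.246582), np.float32(229.31258))
(np.float64(224.99375644597305), np.float32(25.193035), np.float32(229.6468))
20.4667 [472.21592666  88.72261394  64.98248279] [-1.79993953e+02  1.35366312e-01 -1.77670206e+02]
```

View pics/t6.png

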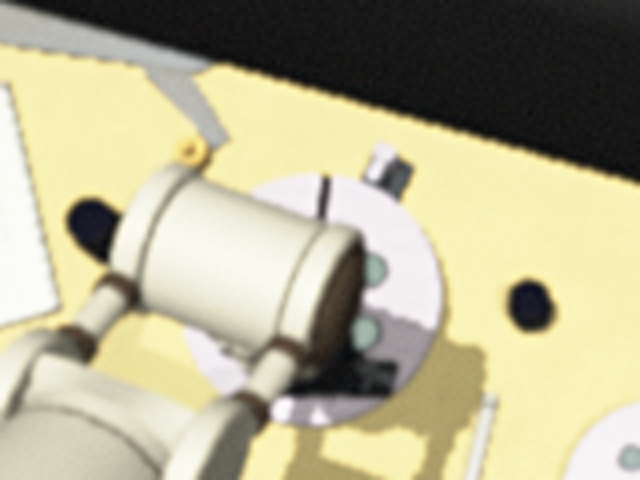

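The index line is visible at about (325,190) in the crop, ccw of the pointer at (385,165). From here I'll measure numerically.

```bash
sed -i 's/v\[70:130\]=255/v[55:325]=255/' spin.py
cat > look.py <<'E'
from spin import *
import sys
for i in range(int(sys.argv[1])):
    t=sensors.read_state()['t'];p,d,c=grab('top'); print(round(t,2),np.round(ang(p,c),2))
s=sensors.read_state();print(s['t'],s['tcp_pos'].round(1),np.round(s['ft_force'],1),np.round(s['ee_rot'],1))
E
python3 look.py 3
```

```text
20.47 [ 11.97  76.2  255.  ]
20.52 [ 11.96  76.31 255.  ]
20.57 [ 11.97  78.23 255.  ]
20.6167 [471.7  88.5  64.5] [-0.3  0.   0.1] [-1.800e+02  1.000e-01 -1.777e+02]
```

```bash
sed -i 's/w=np.clip(np.median(v)-v/w=np.clip(np.median(v[v<255])-v/' spin.py
python3 - <<'E'
from h import *
import pickle
from scipy.spatial.transform import Rotation as Ro
def T(p,e):
    M=np.eye(4);M[:3,:3]=Ro.from_euler('xyz',e,degrees=True).as_matrix();M[:3,3]=p;return M
c=pickle.load(open('w2.pkl','rb'))
H=np.array(c['extrinsics'])@T([481.87,326.58,275.96],[-179.992,-.0209,179.906])
c5=dict(c);c5['extrinsics']=H@np.linalg.inv(T([474.17,324.6,272.0],[-179.95,-.1,-177.8]))
print(proj(c5,[640,117,42]),'expect 150.99 294.40')
q=cv2.imread('pics/w5.png')
g={}
for n,u,v in [('tip',105+329/7,249+333/7),('out',105+475/7,249+303/7),('in',105+435/7,249+120/7)]:
    g[n]=at_z(c5,u,v,42)[:2]
# centre: intersect the line at 62/100 radii
dirn=(g['out']-g['in'])/np.hypot(*(g['out']-g['in'])); C1=g['out']-100*dirn
for C in (C1,np.array([537.2,134.]),np.array([538.2,132.])):
    a={n:np.degrees(np.arctan2(*(P-C)[::-1])) for n,P in g.items()}; print(C.round(1),{n:round(x,1) for n,x in a.items()},{n:np.hypot(*(P-C)).round(1) for n,P in g.items()},'delta',a['out']-a['tip'])
# top: pointer tip
ct=viewer.calibration('top')
for u,v in [(235+223/8,140+126/8)]:
    P=at_z(ct,u,v,42)[:2]-[538.2,132]; print('top tip',P,np.degrees(np.arctan2(P[1],P[0])))
E
python3 look.py 1
```

```text
[151.04234996 294.21969263] expect 150.99 294.40
[536.3 135.1] {'tip': np.float64(-9.2), 'out': np.float64(5.3), 'in': np.float64(5.3)} {'tip': np.float64(108.4), 'out': np.float64(100.0), 'in': np.float64(64.8)} delta 14.546923041785902
[537.2 134. ] {'tip': np.float64(-8.7), 'out': np.float64(6.0), 'in': np.float64(6.4)} {'tip': np.float64(107.3), 'out': np.float64(99.2), 'in': np.float64(64.0)} delta 14.730893571836305
[538.2 132. ] {'tip': np.float64(-7.7), 'out': np.float64(7.3), 'in': np.float64(8.3)} {'tip': np.float64(106.0), 'out': np.float64(98.4), 'in': np.float64(63.3)} delta 14.963097601389084
top tip [100.1158378  -16.85725028] -9.55766757499925
20.62 [ 11.98  78.51 255.  ]
20.6667 [471.6  88.4  64.3] [-0.2  0.5  0.7] [-1.800e+02  1.000e-01 -1.777e+02]
```

Run:
```python
from h import *
import pickle
c=pickle.load(open('w2.pkl','rb'));d=np.load('w2.npy');C=np.array([537.2,134.])
for v in range(290,318,2):
    o=[]
    for u in range(150,168,1):
        P=at_d(c,u,v,d[v,u]); r=P[:2]-C
        if P[2]>35: o.append((u,round(P[2]),round(np.hypot(*r)),round(np.degrees(np.arctan2(r[1],r[0])),1)))
    print(v,[tuple(map(float,x)) for x in o[::2]])
```

```text
290 [(157.0, 42.0, 100.0, -8.8), (159.0, 41.0, 100.0, -7.5), (161.0, 41.0, 100.0, -6.1), (163.0, 42.0, 99.0, -4.5), (165.0, 41.0, 100.0, -3.3), (167.0, 42.0, 98.0, -1.4)]
292 []
294 [(157.0, 46.0, 103.0, -7.8), (159.0, 44.0, 104.0, -7.0)]
296 [(154.0, 45.0, 107.0, -10.0), (156.0, 45.0, 107.0, -8.7), (158.0, 45.0, 106.0, -7.3), (160.0, 419.0, 234.0, 124.1), (162.0, 43.0, 107.0, -5.3)]
298 [(154.0, 46.0, 109.0, -9.8), (156.0, 47.0, 108.0, -8.2), (158.0, 46.0, 109.0, -7.2), (160.0, 46.0, 108.0, -5.8), (162.0, 45.0, 109.0, -4.8)]
300 [(154.0, 45.0, 113.0, -10.1), (156.0, 45.0, 112.0, -8.7), (158.0, 46.0, 111.0, -7.2), (160.0, 47.0, 110.0, -5.6), (162.0, 43.0, 113.0, -5.4)]
302 [(154.0, 45.0, 116.0, -10.0), (156.0, 46.0, 114.0, -8.4), (158.0, 47.0, 113.0, -6.9), (160.0, 46.0, 114.0, -6.1), (162.0, 43.0, 116.0, -5.5)]
304 [(154.0, 44.0, 119.0, -10.1), (156.0, 46.0, 118.0, -8.6), (158.0, 46.0, 117.0, -7.3), (160.0, 46.0, 116.0, -5.9), (162.0, 43.0, 118.0, -5.5), (164.0, 419.0, 234.0, 124.1)]
306 [(152.0, 41.0, 125.0, -11.9), (154.0, 46.0, 121.0, -9.8), (156.0, 45.0, 121.0, -8.8), (158.0, 45
[... 667 characters left out ...]
129.0, -11.5), (152.0, 47.0, 129.0, -10.6), (154.0, 47.0, 129.0, -9.6), (156.0, 48.0, 128.0, -8.2), (158.0, 48.0, 127.0, -7.1), (160.0, 47.0, 128.0, -6.2), (162.0, 49.0, 126.0, -4.6), (164.0, 46.0, 128.0, -4.2), (166.0, 42.0, 130.0, -3.8)]
314 [(150.0, 48.0, 132.0, -11.5), (152.0, 48.0, 131.0, -10.3), (154.0, 49.0, 130.0, -9.1), (156.0, 47.0, 131.0, -8.3), (158.0, 48.0, 130.0, -7.0), (160.0, 48.0, 130.0, -6.0), (162.0, 48.0, 130.0, -4.9), (164.0, 47.0, 130.0, -3.9), (166.0, 42.0, 133.0, -3.8)]
316 [(151.0, 47.0, 136.0, -11.1), (153.0, 48.0, 134.0, -9.8), (155.0, 46.0, 135.0, -9.1), (157.0, 48.0, 133.0, -7.8), (159.0, 48.0, 133.0, -6.7), (161.0, 47.0, 133.0, -5.6), (163.0, 47.0, 133.0, -4.5)]
```

arm_command(dp=[[0,0,0.01],[0,0,0.009],[0,0,0.002],[0,0,0.001],[0,0,0.001],[0,0,0],[0,0,0]], yaw=[0,0,0,0,0,0,0], hand=[-1,-1,-1,-1,-1,-1,-1])

```text
t: 21.25
tcp_pos: [471.4, 87.1, 41.9]
ee_rot: [-179.9, -0.1, -177.7]
ft_force: [-6.3, -2.9, 17.5]
opening: 0.003
grasp_force: 8.8
```

```bash
python3 look.py 1
```

```text
21.25 [ 12.89  84.98 255.  ]
21.3 [471.4  87.1  41.9] [-7.3 -3.9 16.7] [-1.799e+02 -1.000e-01 -1.777e+02]
```

arm_command(dp=[[0,0,-0.0008],[0.0029,0.0049,0],[0.0029,0.0049,0],[0.0029,0.0049,0],[0.0029,0.0049,0],[0.0029,0.0049,0],[0,0,0],[0,0,0]], yaw=[0,4.04,4.04,4.04,4.04,4.04,0,0], hand=[-1,-1,-1,-1,-1,-1,-1,-1])

```text
t: 21.97
tcp_pos: [460.2, 113.9, 42.0]
ee_rot: [180.0, 0.1, 162.1]
ft_force: [0.4, -0.2, 7.1]
opening: -0.007
grasp_force: 3.4
```

```bash
python3 look.py 2
```

```text
21.97 [352.47  84.98 255.  ]
22.02 [352.56  80.64 255.  ]
22.0667 [460.2 113.8  42. ] [ 0.  -1.2  7.3] [1.800e+02 1.000e-01 1.621e+02]
```

arm_command(dp=[[0,0,-0.0004],[0,0,0],[0,0,-0.0004],[0,0,0],[0,0,-0.0003],[0,0,0],[0,0,-0.0003],[0,0,0]], yaw=[0,0,0,0,0,0,0,0], hand=[-1,-1,-1,-1,-1,-1,-1,-1])

```text
t: 22.73
tcp_pos: [458.8, 113.7, 42.7]
ee_rot: [-180.0, -0.1, 162.1]
ft_force: [0.6, -0.5, -0.1]
opening: -0.004
grasp_force: 0.0
```

```bash
python3 look.py 2
```

```text
22.73 [352.48  86.13 255.  ]
22.78 [352.48  84.93 255.  ]
22.8333 [459.  113.7  42.8] [0.5 0.7 0.6] [-180.    -0.   162.1]
```

arm_command(dp=[[0,0,-0.003],[0,0,-0.006],[0,0,-0.02],[0,0,-0.035],[0,0,-0.035],[0,0,-0.035],[0,0,-0.035],[0,0,0]], yaw=[0,0,0,0,0,0,0,0], hand=[-1,-1,-1,-1,-1,-1,-1,-1])

```text
t: 23.5
tcp_pos: [463.8, 113.8, 220.7]
ee_rot: [179.7, 0.8, 162.1]
ft_force: [1.6, 0.1, 0.8]
opening: -0.002
grasp_force: 0.0
```

```bash
python3 look.py 3
```

```text
23.5 [ 51.99  81.31 255.  ]
23.55 [ 51.85  56.54 255.  ]
23.6 [ 51.73  46.42 255.  ]
23.65 [459.3 113.7 212.3] [-0.6 -0.2  0.1] [180.    0.  162.1]
```

arm_command(dp=[[0.007,0.035,-0.01],[0.006,0.035,-0.01],[0.004,0.035,-0.01],[0.002,0.035,-0.01],[0,0.035,-0.01],[-0.002,0.035,-0.01],[0,0,0],[0,0,0]], yaw=[-3,-3,-3,-3,-3,-3,0,0], hand=[-1,-1,-1,-1,-1,-1,-1,-1])

```text
t: 24.32
tcp_pos: [480.0, 325.3, 270.2]
ee_rot: [-179.9, -0.2, -179.8]
ft_force: [-0.0, -0.8, -0.9]
opening: -0.001
grasp_force: 0.0
```

```bash
sed -i 's/v\[55:325\]=255/v[30:325]=255/' spin.py; python3 look.py 3
python3 - <<'E'
from spin import *
C[:]=[537.2,134.]
q,d,c=grab('wrist'); print('wrist line',ang(q,c)); np.save('w7.npy',d); cv2.imwrite('pics/w7.png',q[:,:,::-1])
# dark line at several radii, z=42; blade from depth at z>43, r 103..120
g=q.mean(2).astype(np.float32)
a=np.arange(-20,6,.25)
for r in (66,72,78,84,90,95):
    m=np.array([proj(c,[C[0]+r*np.cos(t),C[1]+r*np.sin(t),42]) for t in np.radians(a)]).astype(np.float32)
    v=cv2.remap(g,m[:,0].copy(),m[:,1].copy(),1).ravel(); w=np.clip(np.median(v)*.75-v,0,None); print(r,round((w*a).sum()/max(w.sum(),1e-6),2),round(w.max()))
A=[];u0,v0=map(int,proj(c,[642,119,44]))
for v in range(v0-20,v0+30):
    for u in range(u0-20,u0+25):
        P=at_d(c,u,v,d[v,u]); r=P[:2]-C; h=np.hypot(*r)
        if 43.5<P[2]<50 and 103<h<118: A.append((np.degrees(np.arctan2(r[1],r[0])),h))
A=np.array(A); print('blade',len(A),np.percentile(A[:,0],[3,50,97]),'mid',np.percentile(A[:,0],[3,97]).mean())
E
python3 look.py 1
```

```text
24.32 [352.48  85.94 255.  ]
24.37 [352.49  86.11 255.  ]
24.42 [352.46  86.84 255.  ]
24.4667 [480.2 323.  270.2] [0.1 0.9 0.1] [-179.9   -0.2  180. ]
wrist line (np.float64(351.70087834505216), np.float32(32.98828), np.float32(255.0))
66 -8.32 43
72 -8.26 49
78 -8.32 51
84 -8.27 48
90 -8.21 47
95 -8.25 52
blade 85 [-10.40624833  -7.87058997  -5.49805849] mid -7.952153407419017
24.52 [352.46  85.15 255.  ]
24.5667 [480.5 322.9 271. ] [ 0.7 -0.5 -0.2] [-1.799e+02 -1.000e-01  1.800e+02]
```

The wheel stands still with the line at −8.3° and the pointer at −7.9°, about 0.6 mm apart at the rim. The arm is clear, so I'll hand in.

```bash
python3 -c "
from cell import ctrl
print(ctrl.hand_in())"
```

```text
the job is handed in; nothing more can be done
None
```

The wheel ran freely, at about 4 rad/s and well past two passes; after my first lift left it creeping about 20° past the pointer, I braked and dragged it back, and it was handed in standing still about 0.3° (0.6 mm) off the pointer by my measurement, with the arm clear.

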